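# Swing the jig's swivel board to the red stop

## Task

Set the angle jig for the next job: swing the wooden swivel board round on its bolt until its long side rests against the red stop peg (not the blue one), and leave it lying flat there.

Things in the scene. Friction and masses are not known exactly. Their poses are not given: they have to be found in the camera images.
- swivel_board: Reddish-brown wooden board, 240x100x20 mm, 0.25 to 0.5 kg, lying loose on the jig's plywood base, held by a bolt through a hole near one end, so that it can only turn. Origin: on the bolt's axis at the board's underside, 12 mm above the bench. x runs along its middle line to the free end: it spans x -25 to 215 mm, y -50 to 50 mm. Too wide to grasp: push its long side near a free corner.
- jig_base: Fixed plywood sheet on the bench, 250x310 mm, 12 mm thick, with the steel bolt on which the board turns; the nut's top is 44 mm above the bench. Origin: below the bolt's axis on the bench. The sheet spans x -40 to 210 mm, y -155 to 155 mm. The board slides on it with friction only (about 1 to 3 N at its free end), without a spring, and stays where it is left.
- red_stop_mid (a point): Red upright stop peg, 20 mm diameter, 38 mm tall, fixed on the base sheet (top 50 mm above the bench), to the left or right of the board, 130 to 165 mm from the bolt. The point is on its axis, half-way up.
- blue_stop_mid (a point): Blue upright stop peg of the same size, on the other side of the board. Which colour stands on which side changes. The point is on its axis, half-way up.

How it is judged:
At the end, for the whole second after the job is handed in: The swivel board lies flat and still with the long side nearest the red peg against that peg, or within 15 mm of it (y of red_stop_mid in the frame of swivel_board between -0.075 and 0.075 m and angle between swivel_board's own z axis and vertical below 0.1 rad and linear speed of swivel_board below 0.02 m/s and angular speed of swivel_board below 0.1 rad/s); the robot touches nothing.
It also fails if it takes over 32 s, if anything falls off the work surface, if the arm or the gripper's body presses on something with over 40 N, if the wrist force passes 120 N, or if a joint passes its speed limit or range.

## Robot

A 7-joint arm with a two-finger parallel gripper is mounted at the origin on a cart in front of the work surface, level with it; the furniture and walls round the work are solid. World frame = base frame: x ahead of the robot, y to its left, z up, the work surface at z = 0. Lengths are in m, angles in rad, forces in N, time in s.
With the tool pointing down it reaches from about 0.4 to 0.875 m from the base axis. Payload 19.3 kg.
Tool frame: the origin (TCP) lies at the very end of the fingers, on their centre line; the grasp point (between the pads) lies 19 mm behind it; z points along the fingers, y is the line along which they close (so a half turn about z gives the same grasp; the last joint's range is limited). The gripper opens to 85 mm and grips with 20 to 120 N. Pads are 22 mm wide; open, the fingers measure 114 mm over their backs; the gripper's body (76 mm by 85 mm) begins 54 mm behind the grasp point. The pads swing forward as they close: fully open they stand 13 mm farther back than shut.
Start: joints at [-1.226, 0.521, -0.036, 1.599, 0.021, 1.021, -0.113], TCP at [0.252, 0.572, 0.207] pointing down, gripper open.
Joint ranges: [-2.91, 2.91], [-0.3, 2.13], [-1.5, 1.42], [0.17, 2.43], [-1.26, 4.41], [0.16, 1.93], [-2.52, 2.52]. Speed limits (rad/s): [1.89, 1.89, 2.39, 2.39, 3.01, 3.01, 3.01].

## Interface

Orientations are given as a unit quaternion [w, x, y, z].
In Python, from rig import * gives the robot as it stands.
- The arm moves only by the tool drive_tool, never from a script. Its argument "targets" is a list of rows, each a list of 3 entries, a list of its own where there are three numbers: the opening, from -1 (shut) to 1 (fully open), so that 0 is half open, then the shift along the world's x, y, z in m, then the turn about the world's z in degrees. In form: [[fingers, [tx, ty, tz], twist], ...]. A call has 1 to 10 rows; each row is the pose to reach, as a shift and turn from the pose commanded when the call began; what a row does not reach only later rows make up. A row lasts 1/8 s, in which the tool goes at most 62.5 mm and 10.7 degrees, less where a joint would pass 70% of its speed; a pose out of reach is approached as far as the arm can. A call with a gripper value outside its range is refused whole. The fingers move at their own pace and stop on an object; "grip_force" is the grip in N (left out, the last holds). Time passes only in rows, so rows that repeat a pose let the fingers close. It gives the time, the measured TCP pose, the force, the opening and the grip force at its end, in the units of the state.
- sense(): the state, without advancing time (a new reading comes with each control period).
- snapshot(name): name is "side" or "top" or "wrist"; returns a dict with "pixels" (420x560x3 uint8, red, green, blue), "vertical_fov" (degrees; the focal length in pixels is half the picture's height over the tangent of half this angle, whatever the lens; pixels are square), "cx", "cy" (the principal point, pixels), "xyz" and "orientation" of the camera in the world; the wrist camera has in their place "T_tool_cam" (4x4, takes a point from camera to tool coordinates, whose origin is the TCP and whose axes are the flange's). Camera axes: x right, y down, z forward; pixel columns grow to the right and rows downward; lengths in m; the calibration is good to about 2 mm. A picture is of the moment at which its call begins: read the wrist's pose just before it. There is no depth.
- finish_job(): hands the job in; it is judged then, once.
The state is a dict: "clock": time; "qpos": joint angles; "qd": joint speeds; "joint_efforts": joint torques, N m; "eef_pos": TCP position; "orientation": TCP orientation; "contact_force": force on the tool from outside, world axes, zero at the start; "wrist_torque": the same for the moment, N m; "grip_width": finger opening in m; "gripper_force": force on a finger pad.
Only numpy, scipy, OpenCV 4.12 (cv2) and the standard library are available. Lean on these libraries where they do the work, as an engineer would, in place of code of your own. Each camera call takes 0.05 s, during which the arm holds its last target. There are 200 camera calls.

## Working session

There is one attempt and no reset: what is moved stays moved. The work goes in short steps, Python scripts to look and compute and a tool call to move; the robot and the scene stay as the last step left them, time stands still between calls to the robot, and variables do not carry over. Pictures are saved under pics/ and viewed, at most 10 in all, crops included, and the job is handed in when it is done.

Besides the shell and the picture viewer there is one more tool, called after "Request:" in YAML: its name, and indented under it one key for each argument. drive_tool: Moves the arm, as the interface text tells. Its arguments: {"type":"object","properties":{"targets":{"type":"array"},"grip_force":{"type":"number"}},"required":["targets"]}

```bash
mkdir -p pics; cat > h.py <<'E'
from rig import *
import numpy as np, cv2
from scipy.spatial.transform import Rotation as R
def rays(s,uv,z):
    f=210/np.tan(np.radians(s["vertical_fov"])/2)
    q=s["orientation"]; M=R.from_quat([q[1],q[2],q[3],q[0]]).as_matrix() if np.size(q)==4 else np.array(q)
    out=[]
    for u,v in uv:
        d=M@np.array([(u-s["cx"])/f,(v-s["cy"])/f,1]); c=np.array(s["xyz"]); out.append(c+d*(z-c[2])/d[2])
    return np.array(out)
E
python3 - <<'E'
from h import *
s=snapshot("top"); p=s["pixels"]; cv2.imwrite("pics/top.png",p[...,::-1])
np.save("top.npy",p)
print({k:v for k,v in s.items() if k!="pixels"})
hsv=cv2.cvtColor(p,cv2.COLOR_RGB2HSV)
for n,lo,hi in [("red",(0,190,90),(6,255,255)),("red2",(172,170,90),(180,255,255)),("blue",(100,140,60),(130,255,255))]:
    m=cv2.inRange(hsv,lo,hi); k,l,st,c=cv2.connectedComponentsWithStats(m)
    print(n,[(st[i].tolist(),c[i].round(1).tolist(),rays(s,[c[i]],.05).round(3).tolist()) for i in range(1,k) if st[i,4]>30])
print(sense())
E
```

```text
{'vertical_fov': 50.731150245911245, 'cx': 276.62919085669404, 'cy': 207.06214880345993, 'xyz': array([0.35289776, 0.04487286, 0.89696132]), 'orientation': array([ 0.06630163, -0.70040725,  0.7097297 , -0.03629784])}
red []
red2 [([287, 0, 16, 10, 105], [294.6, 4.8], [[0.899, 0.039, 0.05]])]
blue []
{'clock': 0.05, 'qpos': array([-1.22614889,  0.52198645, -0.03632872,  1.59998593,  0.02119829,
        1.02109595, -0.11278343]), 'qd': array([ 0.0002526 ,  0.00043729,  0.00011018, -0.00068607,  0.00168693,
       -0.00112813, -0.00119339]), 'joint_efforts': array([ 6.44823303e-03, -9.29419684e+01,  1.98698200e+00, -3.70980799e+01,
        1.80556707e-02,  4.86196310e-03,  8.73417639e-05]), 'eef_pos': array([0.2517983 , 0.57164996, 0.20665081]), 'orientation': array([-7.52232985e-05,  2.05936344e-01,  9.78565238e-01, -5.40166972e-04]), 'contact_force': array([ 0.04309828,  0.29026665, -0.76282302]), 'wrist_torque': array([-0.0026615 ,  0.01940802,  0.00250073]), 'gripper_force': 0.0, 'grip_width': 0.08528799359853301}
```

View pics/top.png

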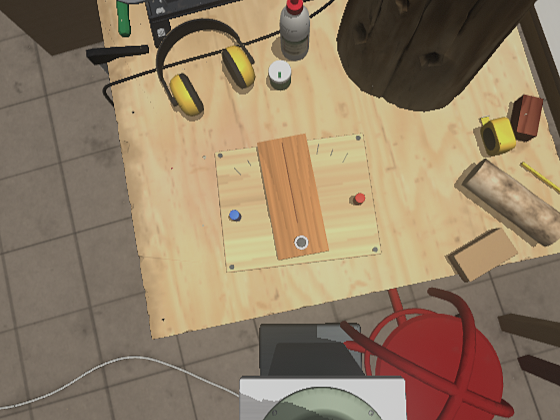

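The top view shows the bolt at (301,242), the red peg at (359,198) on the right, the blue peg at (234,215) on the left, and the board's corners at (258,143), (305,135), (328,250) and (278,259). I will push from the left side.

```bash
python3 - <<'E'
from h import *
s=snapshot("top")
B=rays(s,[(301,242)],.044)[0]; red=rays(s,[(359,197)],.05)[0]; blue=rays(s,[(234,214)],.05)[0]
c=rays(s,[(258,143),(305,135),(328,250),(278,259)],.032)
print(B,red,blue,c,sep="\n")
ax=(c[0]+c[1]-c[2]-c[3])[:2]; a=np.arctan2(ax[1],ax[0])
d=(red-B)[:2]; r=np.hypot(*d); ar=np.arctan2(d[1],d[0])
# board final: red at y=-60 in board frame (in contact)
af=ar+np.arcsin(.060/r)
print("ang",np.degrees([a,ar,af]),"r",r)
for t in np.linspace(a,af,6):
    for x,y in [(.18,.05)]:
        print(np.degrees(t).round(1),(B[:2]+[x*np.cos(t)-y*np.sin(t),x*np.sin(t)+y*np.cos(t)]).round(3))
q=sense()["orientation"]; print(R.from_quat([q[1],q[2],q[3],q[0]]).as_matrix().round(2))
E
```

```text
[0.40937313 0.034378   0.044     ]
[ 0.49406287 -0.07858398  0.05      ]
[0.46486028 0.16311988 0.05      ]
[[ 0.61123469  0.11743063  0.032     ]
 [ 0.62572031  0.02228604  0.032     ]
 [ 0.39400295 -0.01773816  0.032     ]
 [ 0.3777694   0.07941809  0.032     ]]
ang [  9.52298628 -53.1404103  -27.99107261] r 0.14118342835241948
9.5 [0.579 0.113]
2.0 [0.587 0.091]
-5.5 [0.593 0.067]
-13.0 [0.596 0.043]
-20.5 [0.595 0.018]
-28.0 [ 0.592 -0.006]
[[-0.92  0.4  -0.  ]
 [ 0.4   0.92 -0.  ]
 [-0.   -0.   -1.  ]]
```

Request:
drive_tool:
  targets:
    - [-1,[0.04,-0.05,0],5]
    - [-1,[0.08,-0.1,0],10]
    - [-1,[0.12,-0.15,0],15]
    - [-1,[0.16,-0.2,0],15]
    - [-1,[0.2,-0.25,0],15]
    - [-1,[0.24,-0.3,0],15]
    - [-1,[0.28,-0.35,0],15]
    - [-1,[0.31,-0.39,0],15]
    - [-1,[0.328,-0.412,0],15]
    - [-1,[0.328,-0.412,0],15]

```text
clock: 1.35
eef_pos: [0.5808, 0.1575, 0.2067]
orientation: [-0.0, 0.078, 0.997, -0.0]
contact_force: [-0.8, 0.9, 0.6]
grip_width: 0.0
gripper_force: 0.0
```

Request:
drive_tool:
  targets:
    - [-1,[0,0,-0.05],0]
    - [-1,[0,0,-0.09],0]
    - [-1,[0,0,-0.1],0]
    - [-1,[0,0,-0.1],0]

```text
clock: 1.85
eef_pos: [0.5798, 0.1606, 0.1076]
orientation: [-0.0, 0.076, 0.997, 0.0]
contact_force: [-0.0, 0.2, 0.3]
grip_width: 0.0001
gripper_force: 0.0
```

```bash
python3 - <<'E'
from h import *
st=sense(); print(st["clock"],st["eef_pos"],st["grip_width"])
p=np.hstack([snapshot("top")["pixels"][60:300,180:420],cv2.resize(snapshot("side")["pixels"],(320,240))])
cv2.imwrite("pics/b.png",p[...,::-1])
E
```

```text
1.85 [0.57976671 0.16059561 0.10758481] 0.00012347120635226668
```

View pics/b.png

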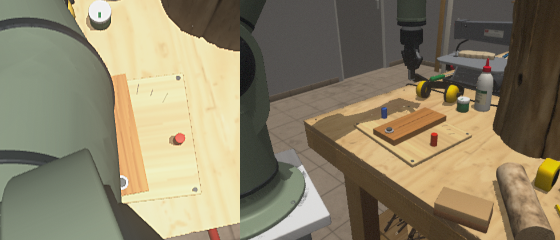

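The side view shows the shut gripper above the sheet, to the left of the board's free end, with its tip at about (412,80). The arm hides that spot in the top view. The place is clear, so I will go down and push.

Request:
drive_tool:
  targets:
    - [-1,[0,0,-0.03],0]
    - [-1,[0,0,-0.06],0]
    - [-1,[0,0,-0.078],0]
    - [-1,[0,0,-0.085],0]
    - [-1,[0,0,-0.085],0]

```text
clock: 2.58
eef_pos: [0.5803, 0.1601, 0.0227]
orientation: [0.0, 0.076, 0.997, 0.0]
contact_force: [0.4, -0.1, 0.3]
grip_width: 0.0
gripper_force: 0.0
```

Request:
drive_tool:
  targets:
    - [-1,[0.002,-0.01,0],0]
    - [-1,[0.004,-0.02,0],0]
    - [-1,[0.006,-0.03,0],0]
    - [-1,[0.008,-0.04,0],0]
    - [-1,[0.01,-0.05,0],0]
    - [-1,[0.012,-0.06,0],0]
    - [-1,[0.014,-0.07,0],0]
    - [-1,[0.015,-0.08,0],0]
    - [-1,[0.015,-0.08,0],0]

```text
clock: 3.7
eef_pos: [0.595, 0.0789, 0.0222]
orientation: [-0.0, 0.077, 0.997, -0.0]
contact_force: [-0.3, -0.4, -0.6]
grip_width: -0.0
gripper_force: 0.0
```

```bash
python3 - <<'E'
from h import *
st=sense(); print(st["clock"],st["eef_pos"],st["contact_force"])
p=np.hstack([snapshot("top")["pixels"][60:300,180:420],snapshot("side")["pixels"][120:360,150:500]])
cv2.imwrite("pics/c.png",p[...,::-1])
E
```

```text
3.7 [0.59495546 0.07893104 0.02216876] [-0.27015993 -0.44921116 -0.62069568]
```

View pics/c.png

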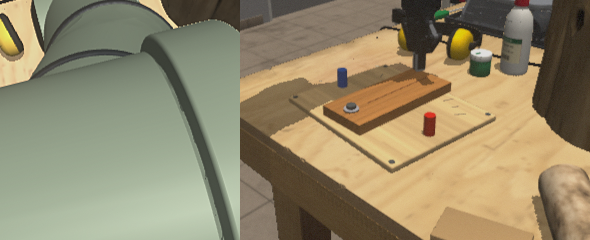

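The side view shows the fingers at the board's far long side near its free end. The board is partly turned toward the red peg at (429,124) but not there yet, so I will keep pushing.

Request:
drive_tool:
  targets:
    - [-1,[0,-0.01,0],0]
    - [-1,[0.001,-0.02,0],0]
    - [-1,[0.002,-0.03,0],0]
    - [-1,[0.003,-0.04,0],0]
    - [-1,[0.003,-0.05,0],0]
    - [-1,[0.003,-0.055,0],0]
    - [-1,[0.003,-0.06,0],0]

```text
clock: 4.68
eef_pos: [0.5979, 0.0198, 0.0222]
orientation: [-0.0, 0.076, 0.997, 0.0]
contact_force: [-0.1, -0.1, -0.2]
grip_width: -0.0002
gripper_force: 0.0
```

```bash
python3 - <<'E'
from h import *
st=sense(); print(st["clock"],st["eef_pos"],st["contact_force"])
p=np.hstack([snapshot("side")["pixels"][120:360,150:500]])
cv2.imwrite("pics/d.png",cv2.resize(p,None,fx=2,fy=2)[...,::-1])
E
```

```text
4.675 [0.59787146 0.01983111 0.02218599] [-0.05556522 -0.11658561 -0.23563332]
```

View pics/d.png

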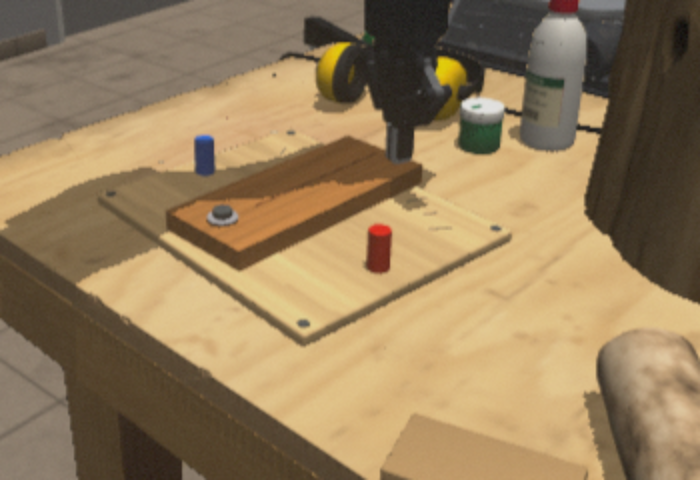

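The side view shows the board's right corner at about (420,165), hardly moved. The fingers at (400,155) stand beyond the free end, not on the long side. I will check where the side camera puts things.

```bash
python3 - <<'E'
from h import *
s=snapshot("side")
full=lambda u,v:(u/2+150,v/2+120)
pts={"bolt":(222,212,.044),"red":(379,231,.05),"blue":(204,140,.05),"endL":(348,138,.032),"endR":(420,170,.032),"nearR":(240,250,.032),"nearL":(168,214,.032),"fingertip":(400,163,.022)}
for k,(u,v,z) in pts.items(): print(k,rays(s,[full(u,v)],z)[0].round(3))
print(s["xyz"],s["vertical_fov"],s["cx"],s["cy"])
st=sense(); t=st["eef_pos"]
q=s["orientation"]; M=R.from_quat([q[1],q[2],q[3],q[0]]).as_matrix(); f=210/np.tan(np.radians(s["vertical_fov"])/2)
for n,P in [("tcp",t),("top-bolt",(.409,.034,.044)),("top-red",(.494,-.079,.05))]:
    c=M.T@(np.array(P)-s["xyz"]); u=c[0]/c[2]*f+s["cx"]; v=c[1]/c[2]*f+s["cy"]; print(n,(u-150)*2,(v-120)*2)
E
```

```text
bolt [0.409 0.025 0.044]
red [ 0.493 -0.085  0.05 ]
blue [0.465 0.156 0.05 ]
endL [0.611 0.111 0.032]
endR [0.622 0.011 0.032]
nearR [ 0.398 -0.021  0.032]
nearL [0.378 0.069 0.032]
fingertip [0.631 0.05  0.022]
[ 0.04763661 -0.61068928  0.43631153] 47.3385009027468 285.66237158119276 208.03863269093725
tcp 394.4587242717505 182.17607377852926
top-bolt 217.14567317597493 208.08995116054558
top-red 375.4897314936119 227.79610721779812
```

```bash
python3 - <<'E'
from h import *
s=snapshot("side")["pixels"][100:240,300:400]
w=snapshot("wrist")["pixels"]
p=np.hstack([cv2.resize(s,(300,420),interpolation=cv2.INTER_CUBIC),cv2.resize(w,(480,420))[:, :]])
cv2.imwrite("pics/e.png",p[...,::-1])
E
```

```text
(no output)
```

View pics/e.png

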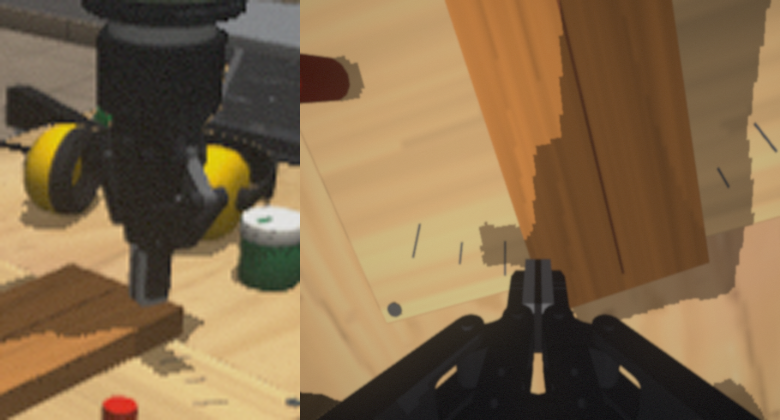

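The side view and wrist view agree: the fingertips are above the board's red-side corner. They passed over the board, about 22 mm higher than the TCP reading says. I will go back to the left side and come down lower, watching for contact.

Request:
drive_tool:
  targets:
    - [-1,[0,0,0.03],0]
    - [-1,[0,0.03,0.03],0]
    - [-1,[-0.005,0.07,0.03],0]
    - [-1,[-0.01,0.11,0.03],0]
    - [-1,[-0.018,0.14,0.03],0]
    - [-1,[-0.018,0.145,0.03],0]
    - [-1,[-0.018,0.145,0.015],0]
    - [-1,[-0.018,0.145,0],0]
    - [-1,[-0.018,0.145,0],0]

```text
clock: 6.0
eef_pos: [0.5791, 0.1637, 0.0204]
orientation: [-0.001, 0.077, 0.997, -0.001]
contact_force: [0.3, -0.4, -0.3]
grip_width: 0.0001
gripper_force: 0.0
```

Request:
drive_tool:
  targets:
    - [-1,[0,0,-0.005],0]
    - [-1,[0,0,-0.01],0]
    - [-1,[0,0,-0.01],0]

```text
clock: 6.38
eef_pos: [0.5797, 0.1649, 0.0119]
orientation: [-0.0, 0.076, 0.997, -0.0]
contact_force: [0.5, -0.1, 0.6]
grip_width: 0.0001
gripper_force: 0.0
```

```bash
python3 - <<'E'
from h import *
st=sense(); print(st["clock"],st["eef_pos"],st["contact_force"])
S=snapshot("side"); s=S["pixels"][100:240,280:420]
t=st["eef_pos"]; q=S["orientation"]; M=R.from_quat([q[1],q[2],q[3],q[0]]).as_matrix(); f=210/np.tan(np.radians(S["vertical_fov"])/2)
for dz in (0,.01,.02,.03):
    c=M.T@(t+[0,0,dz]-S["xyz"]); print(dz,(c[0]/c[2]*f+S["cx"]-280)*4,(c[1]/c[2]*f+S["cy"]-100)*4)
cv2.imwrite("pics/f.png",cv2.resize(s,None,fx=4,fy=4,interpolation=cv2.INTER_CUBIC)[...,::-1])
E
```

```text
6.375 [0.57974746 0.16488936 0.01191438] [ 0.49613725 -0.1128793   0.62122789]
0 67.72294754692871 370.27998182612305
0.01 67.7483135325233 353.2568081231125
0.02 67.77389807272084 336.08696190236594
0.03 67.79970400435877 318.7685393555847
```

View pics/f.png

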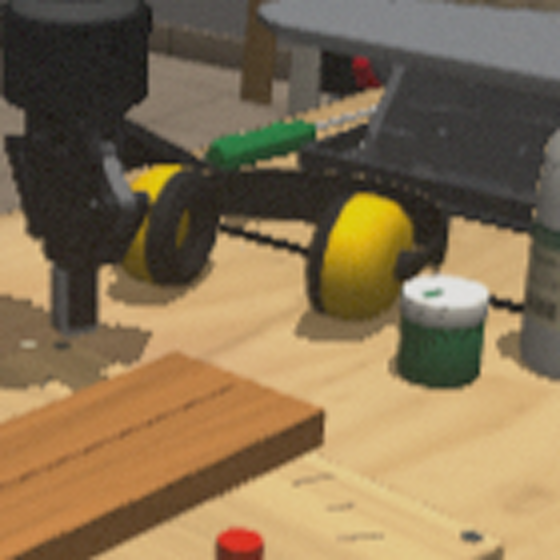

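The picture shows the tip at (75,333), which puts it about 22 mm above the reported TCP, so really at z≈0.034. I will go 12 mm lower and push.

Request:
drive_tool:
  targets:
    - [-1,[0,0,-0.004],0]
    - [-1,[0,0,-0.008],0]
    - [-1,[0,0,-0.012],0]
    - [-1,[0,0,-0.012],0]

```text
clock: 6.92
eef_pos: [0.5797, 0.1649, -0.0002]
orientation: [-0.0, 0.076, 0.997, -0.0]
contact_force: [-0.5, -0.5, -0.0]
grip_width: -0.0001
gripper_force: 0.0
```

Request:
drive_tool:
  targets:
    - [-1,[0.002,-0.01,0],0]
    - [-1,[0.004,-0.02,0],0]
    - [-1,[0.005,-0.03,0],0]
    - [-1,[0.007,-0.04,0],0]
    - [-1,[0.009,-0.05,0],0]
    - [-1,[0.011,-0.06,0],0]

```text
clock: 7.68
eef_pos: [0.5913, 0.1045, 0.0003]
orientation: [0.0, 0.076, 0.997, 0.0]
contact_force: [2.0, 2.5, 0.4]
grip_width: 0.0
gripper_force: 0.8
```

```bash
python3 - <<'E'
from h import *
st=sense(); print(st["clock"],st["eef_pos"],st["contact_force"])
S=snapshot("side"); s=S["pixels"][120:300,150:420]
cv2.imwrite("pics/g.png",cv2.resize(s,None,fx=2.5,fy=2.5,interpolation=cv2.INTER_CUBIC)[...,::-1])
E
```

```text
7.675 [5.91258785e-01 1.04474225e-01 2.89896275e-04] [2.03518893 2.53183573 0.39310586]
```

View pics/g.png

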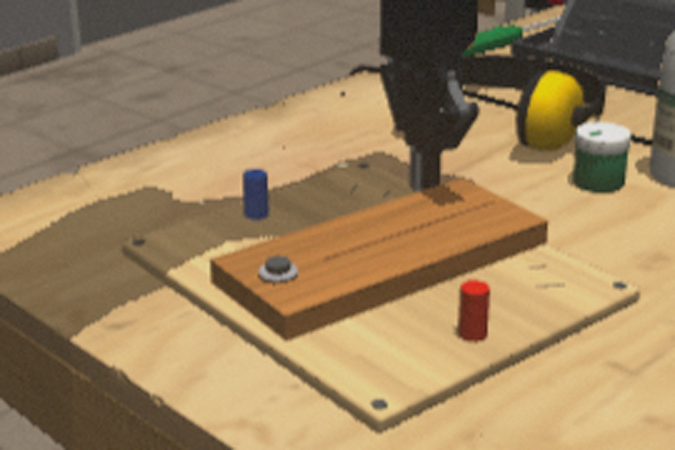

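The picture shows the fingers behind the board's left long side, at about (425,185), pushing it with about 3 N. I will keep going along the arc.

Request:
drive_tool:
  targets:
    - [-1,[0.002,-0.01,0],0]
    - [-1,[0.004,-0.02,0],0]
    - [-1,[0.005,-0.03,0],0]
    - [-1,[0.006,-0.04,0],0]
    - [-1,[0.007,-0.05,0],0]
    - [-1,[0.007,-0.06,0],0]
    - [-1,[0.007,-0.07,0],0]
    - [-1,[0.007,-0.077,0],0]
    - [-1,[0.007,-0.082,0],0]

```text
clock: 8.85
eef_pos: [0.5977, 0.0226, 0.0001]
orientation: [-0.0, 0.077, 0.997, -0.0]
contact_force: [-1.1, 1.0, 0.6]
grip_width: -0.0001
gripper_force: 0.6
```

```bash
python3 - <<'E'
from h import *
st=sense(); print(st["clock"],st["eef_pos"],st["contact_force"])
S=snapshot("side"); s=S["pixels"][120:300,150:420]
cv2.imwrite("pics/i.png",cv2.resize(s,None,fx=2.5,fy=2.5,interpolation=cv2.INTER_CUBIC)[...,::-1])
E
```

```text
8.85 [5.97718744e-01 2.25535987e-02 1.26732514e-04] [-1.145853    0.97825392  0.59978397]
```

View pics/i.png

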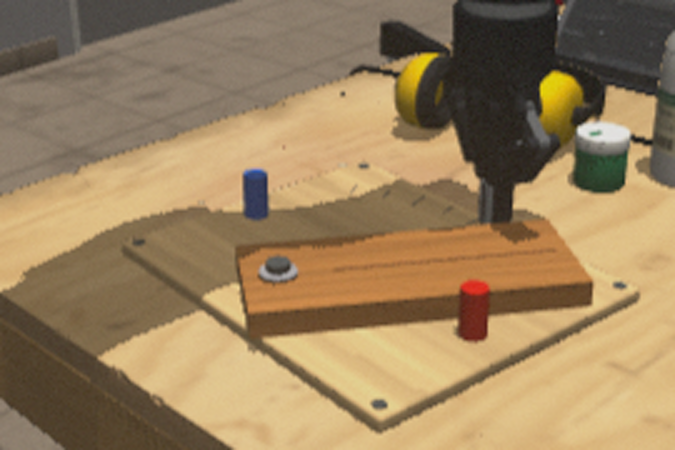

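The board's right edge is now just short of the red peg at (474,310). I will finish with small steps, watching the force.

Request:
drive_tool:
  targets:
    - [-1,[0,-0.003,0],0]
    - [-1,[0,-0.006,0],0]
    - [-1,[0,-0.009,0],0]
    - [-1,[0,-0.012,0],0]

```text
clock: 9.4
eef_pos: [0.5978, 0.0109, 0.0002]
orientation: [-0.0, 0.076, 0.997, -0.0]
contact_force: [0.4, 0.8, 1.0]
grip_width: 0.0003
gripper_force: 0.5
```

```bash
cat > m.py <<'E'
from h import *
st=sense(); print(st["clock"],st["eef_pos"],st["contact_force"])
S=snapshot("side"); p=S["pixels"]; hsv=cv2.cvtColor(p,cv2.COLOR_RGB2HSV)
m=cv2.inRange(hsv,(3,125,40),(14,215,255)); m[:200]=0; m[270:]=0; m[:,:230]=0; m[:,400:]=0
m=cv2.morphologyEx(m,cv2.MORPH_OPEN,np.ones((3,3)))
k,l,stt,c=cv2.connectedComponentsWithStats(m); i=1+np.argmax(stt[1:,4]); print(stt[i])
ct=max(cv2.findContours((l==i).astype(np.uint8),0,2)[0],key=cv2.contourArea)
print(cv2.approxPolyDP(ct,4,True)[:,0].tolist())
cv2.imwrite("pics/j.png",cv2.resize(p[120:300,150:420],None,fx=2.5,fy=2.5)[...,::-1])
E
python3 m.py
```

```text
9.4 [5.97831697e-01 1.08539645e-02 1.73146905e-04] [0.37667263 0.75774754 1.02005004]
[333 237  14  20 231]
[[333, 237], [333, 253], [343, 255], [346, 238]]
```

Request:
drive_tool:
  targets:
    - [-1,[0,-0.003,0],0]
    - [-1,[0,-0.006,0],0]

```text
clock: 9.7
eef_pos: [0.5979, 0.0048, 0.0002]
orientation: [-0.0, 0.076, 0.997, -0.0]
contact_force: [-0.8, 1.5, 0.5]
grip_width: -0.0001
gripper_force: 0.5
```

Request:
drive_tool:
  targets:
    - [-1,[0,-0.002,0],0]
    - [-1,[0,-0.004,0],0]

```text
clock: 9.95
eef_pos: [0.598, 0.0011, 0.0003]
orientation: [0.0, 0.076, 0.997, 0.0]
contact_force: [-0.2, -3.9, 10.6]
grip_width: 0.0001
gripper_force: 5.0
```

```bash
python3 m.py
```

```text
9.95 [5.98013131e-01 1.13648596e-03 2.86076140e-04] [-0.18723316 -3.88985469 10.55183904]
[333 236  14  21 248]
[[333, 236], [333, 253], [343, 255], [346, 236]]
```

View pics/j.png

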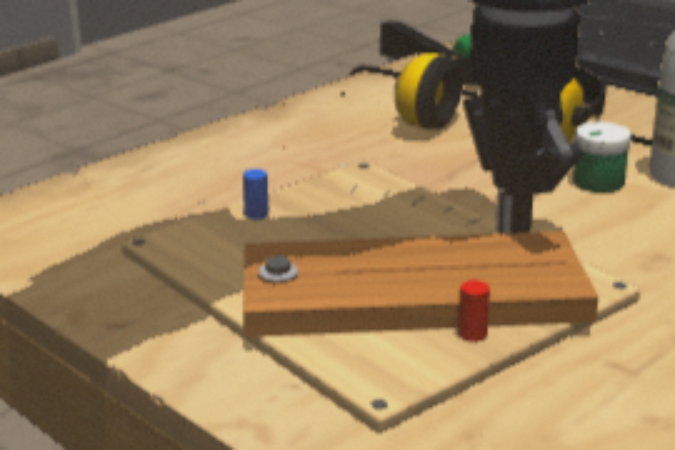

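The board's long side now meets the red peg at (474,310) and the force jumped, so it is in contact. I will back off and clear the view.

Request:
drive_tool:
  targets:
    - [-1,[0.001,0.003,0],0]
    - [-1,[0.008,0.015,0],0]
    - [-1,[0.015,0.035,0],0]
    - [-1,[0.015,0.045,0.03],0]
    - [-1,[0.015,0.045,0.08],0]
    - [-1,[0,0.08,0.14],0]
    - [-1,[-0.03,0.13,0.18],0]
    - [-1,[-0.06,0.18,0.2],0]
    - [-1,[-0.09,0.23,0.2],0]
    - [-1,[-0.12,0.28,0.2],0]

```text
clock: 11.25
eef_pos: [0.4793, 0.2794, 0.2009]
orientation: [0.0, 0.076, 0.997, 0.001]
contact_force: [1.0, 0.6, 0.4]
grip_width: -0.0
gripper_force: 0.0
```

Request:
drive_tool:
  targets:
    - [-1,[-0.04,0.05,0],0]
    - [-1,[-0.08,0.1,0],0]
    - [-1,[-0.12,0.15,0],0]
    - [-1,[-0.16,0.2,0],0]
    - [-1,[-0.18,0.22,0],0]
    - [-1,[-0.18,0.22,0],0]

```text
clock: 12.0
eef_pos: [0.2971, 0.4993, 0.1999]
orientation: [-0.001, 0.074, 0.997, 0.0]
contact_force: [-0.2, -0.5, -0.3]
grip_width: -0.0003
gripper_force: 0.0
```

```bash
python3 - <<'E'
from h import *
st=sense(); print(st["clock"],st["eef_pos"],st["contact_force"])
p=snapshot("top")["pixels"][110:290,200:400]
cv2.imwrite("pics/k.png",cv2.resize(p,None,fx=3,fy=3,interpolation=cv2.INTER_CUBIC)[...,::-1])
E
```

```text
12.0 [0.2970717  0.49927071 0.19994338] [-0.16123105 -0.45033587 -0.27308085]
```

View pics/k.png

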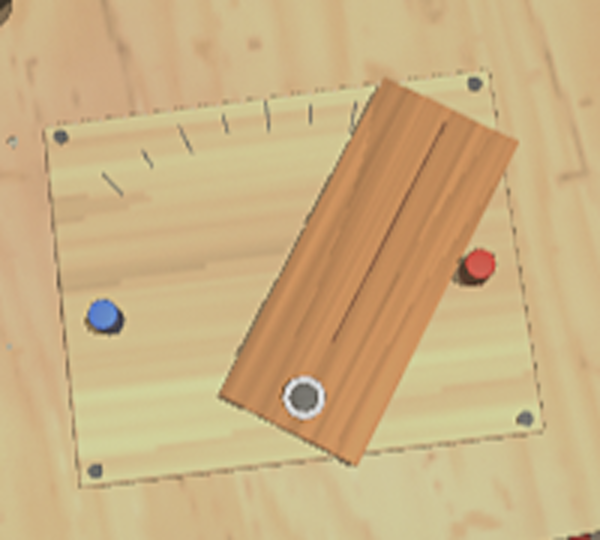

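The top view shows the board lying flat, with its right long side touching the red peg at (480,265). The arm is clear.

```bash
python3 -c "
from rig import *
print(finish_job())"
```

```text
the job is handed in; nothing more can be done
None
```

The swivel board lies flat with its long side against the red peg; the arm was clear of everything when I handed the job in at about 12 s, and no verdict was returned.

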